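# Stack loaded component trays on the nest and close with the cover

### The arm

A 7-joint arm with a two-finger parallel gripper is mounted at the origin on a cart in front of the work surface, level with it; the furniture and walls round the work are solid. World frame = base frame: x ahead of the robot, y to its left, z up, the work surface at z = 0. Lengths are in m, angles in rad, forces in N, time in s.
With the tool pointing down it reaches from about 0.4 to 0.85 m from the base axis. Payload 10.4 kg.
Tool frame: the origin (TCP) lies on the centre line of the jaws, within the pads' length; the fingertips stand r.tip_extent ahead of it and the grasp point (between the pads) lies 3 mm ahead of it (r.tip_extent is the distance from the TCP to the fingertips, in m); z points along the fingers, y is the direction in which the jaws open and shut (so a half turn about z gives the same grasp; the last joint's range is limited). The gripper opens to 87 mm and grips with 3 to 60 N. Pads are 19 mm wide; open, the fingers measure 117 mm over their backs; the gripper's body (75 mm by 190 mm) begins 51 mm behind the grasp point.
Start: joints at [-1.312, 0.332, -0.065, 1.46, 0.022, 1.35, -0.088], TCP at [0.174, 0.6, 0.245] pointing down, gripper open.
Joint ranges: [-2.6, 2.6], [-0.5, 2.12], [-1.47, 1.34], [0.16, 2.42], [-1.27, 4.41], [0.06, 2.06], [-2.6, 2.6]. Speed limits (rad/s): [2.22, 2.22, 2.79, 2.79, 3.14, 3.14, 3.14].

### API

Orientations are given as a unit quaternion [x, y, z, w].
In Python, from bench import r gives the robot as it stands. The module is installed in compiled form; this text tells all that it offers.
- The arm moves only by the shell command python3 -m jog 'ROWS' [FORCE]. ROWS is JSON, a list of rows, each a list of 5 numbers: the shift along the tool's x, y, z in cm, then the turn about the tool's z in rad, then the closure, from 0 (fully open) to 1 (shut). A call has exactly 10 rows; each row shifts and turns the pose as measured when the row begins, along the tool's axes as they then stand; what a row does not reach is not made up. A row lasts 1/10 s, in which the tool goes at most 50 mm and 8.59 degrees, less where a joint would pass 70% of its speed; a pose out of reach is approached as far as the arm can. A call with a gripper value outside its range is refused whole. The fingers move at their own pace and stop on an object; FORCE is the grip in N (left out, the last holds). Time passes only in rows, so rows that do not move let the fingers close, or fill a call up. It gives the time, the measured TCP pose, the force and the opening at its end, in the units of the state.
- r.read_state(): the state, without advancing time (a new reading comes with each control period).
- r.camera(name): name is "scene" or "side" or "wrist"; returns a dict with "pixels" (400x640x3 uint8, red, green, blue), "fx", "fy", "cx", "cy" (pixels), "camera_from_world" (4x4, takes a point from world to camera coordinates). Camera axes: x right, y up, looking along -z (the intrinsics and any distortion apply to the point x, -y, -z); pixel columns grow to the right and rows downward; lengths in m; the calibration is good to about 2 mm. A picture is of the moment at which its call begins. There is no depth.
- r.close_job(): hands the job in, once; it reports no verdict.
The state is a dict: "time": time; "joint_positions": joint angles; "joint_vel": joint speeds; "joint_torque": joint torques, N m; "ee_pos": TCP position; "eef_rot": TCP orientation; "ft_force": force on the tool from outside, world axes, zero at the start; "torque": the same for the moment, N m; "width": finger opening in m.
Only numpy, scipy, OpenCV 4.12 (cv2) and the standard library are available. Lean on these libraries where they do the work, as an engineer would, in place of code of your own. Each camera call takes 0.05 s, during which the arm holds its last target. There are 200 camera calls.

### The job

Make up the tray stack for the placement machine, which empties it from the top and places the smallest parts first: on the nest, one at a time, put the tray with the two large modules, on it the full tray with six, on that the tray with the many small parts, and close the stack with the cover. Match the cut corners so that each one drops fully home over the one below, keep the trays level and set each down without dropping it. Leave the emptied tray, the solder reel and the tape roll where they are.

Things in the scene. Friction and masses are not known exactly. Their poses are not given: they have to be found in the camera images.
- nest: Tray nest, fixed: grey metal plate 124 x 100 x 8 mm (x, y, z) with a black block 4 mm high in its middle, shaped like the top block of a tray, its cut corner at +x +y. Origin: centre of the plate's underside, z up. A tray is home when its skirt rests on the plate: origin 8 mm above this one, axes parallel, cut corner over cut corner.
- tray_two: Black tray, two pockets, each with a large metal-canned module. Outline 80 x 54 mm (x, y), the +x +y corner cut off at 45 degrees (14 mm legs). Origin: centre of the underside, z up. Grip across the 54 mm, on upright sides 0 to 12 mm high. Ledge all round at 12 mm; inside it the top block rises to 16 mm, tapering from 72.6 x 46.6 to 70 x 44 mm, same corner cut. 48 to 78 g.
- tray_six: Black tray, six pockets (3 x 2), each with a metal-canned module; body as tray_two. All trays: the underside is hollow, 5 mm deep, in a skirt 2.5 mm wide. It drops over the block below with 1.2 mm play a side (2.5 mm at the block's top), only if the cut corners match; home, the skirt rests on the ledge and the upper origin is 12 mm above the lower.
- tray_many: Black tray, 24 small pockets (6 x 4), each with a small metal-canned part of about 5 mm. Same body, axes, heights and skirt as tray_two and tray_six.
- cover: Black cover, all-black flat top without pockets but with a thin raised panel 46 x 28 mm in the middle; outline, cut corner at +x +y, axes, origin under the centre and hollow skirt as the trays; 10 mm high (10.7 at the panel). Grip across the 54 mm, on upright sides 0 to 9 mm high. Home on a tray its origin is 12 mm above the tray's.
- tray_empty: Emptied black tray, six pockets (3 x 2) with nothing on their dull grey floors; body as tray_two. Not part of the job: stays where it lies.
- spool: Reel of solder wire with blue flanges, standing on a flange, 50 mm across, 40 mm high. Its centre is at x = -8, y = +4 mm from this origin (underside, z up). Stays where it is.
- tape: Roll of amber tape lying flat, 56 mm across, 12 mm high. Origin under its centre. Stays where it is.

How it is judged:
On the way, in this order (a step that is already met when the one before it is completed fails the run):
1. the two-part tray sits home on the nest, released (horizontal distance between tray_two and nest below 0.004 m and z of tray_two in the frame of nest between 0.0068 and 0.0092 m and angle between the x axis of tray_two and the x axis of nest, either way round below 0.09 rad and angle between tray_two's own z axis and vertical below 0.03 rad and contact force between the fingers and tray_two below 0.05 N and linear speed of tray_two below 0.02 m/s), for 0.2 s.
2. the six-part tray sits home on the two-part tray, released (horizontal distance between tray_two and nest below 0.004 m and z of tray_two in the frame of nest between 0.0068 and 0.0092 m and angle between the x axis of each of tray_two, tray_six and the x axis of nest, either way round below 0.09 rad and angle between each of tray_two, tray_six's own z axis and vertical below 0.03 rad and horizontal distance between tray_six and nest below 0.005 m and z of tray_six in the frame of nest between 0.0188 and 0.0212 m and contact force between the fingers and tray_six below 0.05 N and linear speed of tray_six below 0.02 m/s), for 0.2 s.
3. the many-part tray sits home on the six-part tray, released (horizontal distance between tray_two and nest below 0.004 m and z of tray_two in the frame of nest between 0.0068 and 0.0092 m and angle between the x axis of each of tray_two, tray_six, tray_many and the x axis of nest, either way round below 0.09 rad and angle between each of tray_two, tray_six, tray_many's own z axis and vertical below 0.03 rad and horizontal distance between tray_six and nest below 0.005 m and z of tray_six in the frame of nest between 0.0188 and 0.0212 m and horizontal distance between tray_many and nest below 0.006 m and z of tray_many in the frame of nest between 0.0308 and 0.0332 m and contact force between the fingers and tray_many below 0.05 N and linear speed of tray_many below 0.02 m/s), for 0.2 s.
4. the cover sits home on top, released (horizontal distance between tray_two and nest below 0.004 m and z of tray_two in the frame of nest between 0.0068 and 0.0092 m and angle between the x axis of each of tray_two, tray_six, tray_many, cover and the x axis of nest, either way round below 0.09 rad and angle between each of tray_two, tray_six, tray_many, cover's own z axis and vertical below 0.03 rad and horizontal distance between tray_six and nest below 0.005 m and z of tray_six in the frame of nest between 0.0188 and 0.0212 m and horizontal distance between tray_many and nest below 0.006 m and z of tray_many in the frame of nest between 0.0308 and 0.0332 m and horizontal distance between cover and nest below 0.007 m and z of cover in the frame of nest between 0.0428 and 0.0452 m and contact force between the fingers and cover below 0.05 N and linear speed of cover below 0.02 m/s), for 0.2 s.
At the end, for the whole second after the job is handed in: On the nest, from below: two-part, six-part and many-part tray, cover, with origins 8, 20, 32, 44 mm above the nest's (within 1.2 mm), centred on it within 4, 5, 6, 7 mm, turned with it within 0.09 rad, level within 0.03 rad, released and at rest (all of step 4 and contact force between the fingers and tray_two below 0.05 N and linear speed of each of tray_two, tray_six, tray_many below 0.02 m/s and contact force between the fingers and tray_six below 0.05 N and contact force between the fingers and tray_many below 0.05 N); the robot touches nothing.
It fails at once if a loaded tray is tipped by more than about 25 degrees, so that parts spill (angle between any of tray_two, tray_six, tray_many's own z axis and vertical above 0.44 rad).
It fails at once if a tray or the cover is dropped or thrown (loose and faster than 0.45 m/s, a fall of about 10 mm) ((linear speed of tray_two above 0.45 m/s and contact force between the fingers and tray_two below 0.05 N) or (linear speed of tray_six above 0.45 m/s and contact force between the fingers and tray_six below 0.05 N) or (linear speed of tray_many above 0.45 m/s and contact force between the fingers and tray_many below 0.05 N) or (linear speed of cover above 0.45 m/s and contact force between the fingers and cover below 0.05 N)).
It fails at once if the empty tray is pushed or carried more than 20 mm from where it was (distance of tray_empty from where it was at the start of the episode above 0.02 m).
It fails at once if the solder reel is pushed or carried more than 20 mm from where it was (distance of spool from where it was at the start of the episode above 0.02 m).
It fails at once if the tape roll is pushed or carried more than 20 mm from where it was (distance of tape from where it was at the start of the episode above 0.02 m).
It also fails if it takes over 120 s, if anything falls off the work surface, if the arm or the gripper's body presses on something with over 40 N, if the wrist force passes 120 N, or if a joint passes its speed limit or range.

## Working session

There is one attempt and no reset: what is moved stays moved. The work goes in short steps, Python scripts to look and compute and a shell command to move; the robot and the scene stay as the last step left them, time stands still between calls to the robot, and variables do not carry over. Pictures are saved under pics/ and viewed, about 12 in all and at most 16, crops included, and the job is handed in when it is done.

```bash
mkdir -p pics; python3 - <<'E'
from bench import r
import cv2,numpy as np
s=r.read_state();print({k:np.round(v,3) for k,v in s.items()},r.tip_extent)
for n in("scene","side","wrist"):
    c=r.camera(n);cv2.imwrite(f"pics/{n}0.png",c["pixels"][:,:,::-1]);print(n,c["fx"],c["cx"],c["cy"],np.round(c["camera_from_world"],3).tolist(),[k for k in c])
E
```

```text
{'time': np.float64(0.0), 'joint_positions': array([-1.312,  0.333, -0.065,  1.461,  0.022,  1.35 , -0.088]), 'joint_vel': array([ 0.002,  0.   , -0.001, -0.   ,  0.   , -0.002, -0.001]), 'joint_torque': array([-1.0000e-03, -6.2325e+01,  2.4000e-02, -3.8990e+01, -6.1000e-02,
        4.0000e-02,  0.0000e+00]), 'ee_pos': array([0.174, 0.6  , 0.244]), 'eef_rot': array([ 0.14 ,  0.99 , -0.001, -0.   ]), 'ft_force': array([ 0.12 ,  0.746, -0.192]), 'torque': array([ 0.014,  0.017, -0.01 ]), 'width': np.float64(0.087)} 0.022
scene 376.6978442790672 324.03811677750315 196.87686120423385 [[0.846, -0.533, 0.014, -0.43], [0.372, 0.609, 0.701, -0.215], [-0.382, -0.588, 0.713, -0.906], [0.0, 0.0, 0.0, 1.0]] ['pixels', 'fx', 'fy', 'cx', 'cy', 'camera_from_world']
side 403.0663564567853 323.35540851232304 198.3218041797834 [[0.87, -0.494, 0.007, -0.466], [0.246, 0.446, 0.861, -0.161], [-0.428, -0.747, 0.509, -1.029], [0.0, 0.0, 0.0, 1.0]] ['pixels', 'fx', 'fy', 'cx', 'cy', 'camera_from_world']
wrist 344.1014266750161 316.2255794737857 199.0435406352502 [[0.279, 0.96, -0.0, -0.625], [-0.919, 0.267, -0.289, 0.035], [-0.278, 0.081, 0.957, -0.391], [0.0, 0.0, 0.0, 1.0]] ['pixels', 'fx', 'fy', 'cx', 'cy', 'camera_from_world']
```

View pics/scene0.png

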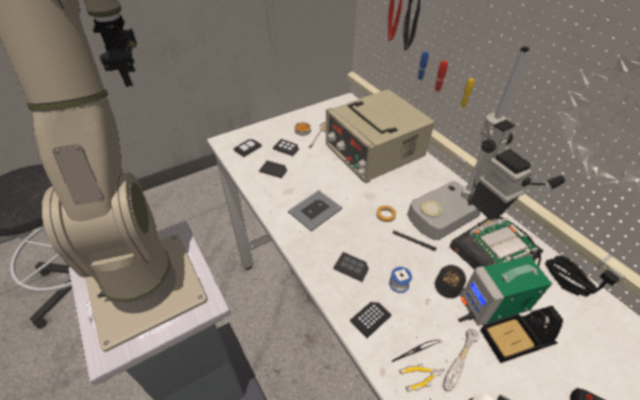

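View pics/side0.png

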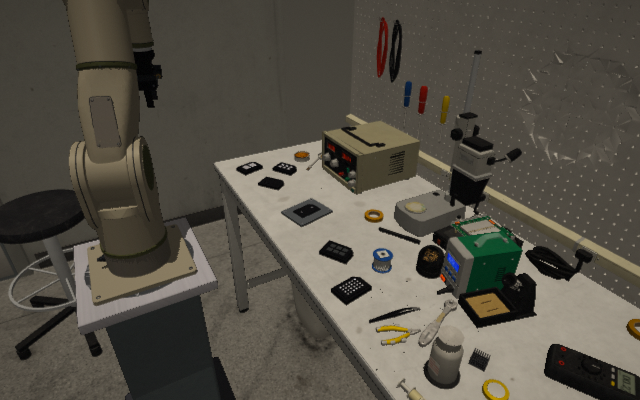

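```bash
cat > h.py <<'E'
from bench import r
import cv2,numpy as np
from scipy.spatial.transform import Rotation as R
def cast(c,uv,z):
    uv=np.atleast_2d(np.asarray(uv,float));M=np.array(c["camera_from_world"])
    d=np.c_[(uv[:,0]-c["cx"])/c["fx"],-(uv[:,1]-c["cy"])/c["fy"],-np.ones(len(uv))]@M[:3,:3]
    o=-M[:3,:3].T@M[:3,3]
    return o+d*((z-o[2])/d[:,2])[:,None]
def proj(c,p):
    q=np.array(c["camera_from_world"])@np.r_[p,1]
    return c["cx"]+c["fx"]*q[0]/-q[2],c["cy"]+c["fy"]*q[1]/q[2]
def to_tool(p):
    "shift in tool axes, cm, from the present TCP to p"
    s=r.read_state();return np.round(R.from_quat(s["eef_rot"]).inv().apply(np.array(p)-s["ee_pos"])*100,2)
def grab(f):
    c=r.camera("wrist");cv2.imwrite(f"pics/{f}.png",c["pixels"][:,:,::-1]);return c
E
python3 - <<'E'
from h import *
c=r.camera("scene")
for n,u,z in[("two",(247,147),.012),("six",(286,146),.012),("cover",(273,169),.01),("nest",(315,209),.01),("empty",(351,265),.012),("many",(370,318),.012),("spool",(400,280),.02),("tape",(386,213),.01)]:
    p=cast(c,u,z)[0];print(n,p.round(3),np.hypot(*p[:2]).round(3),to_tool(p))
w=r.camera("wrist");s=r.read_state()
T=R.from_quat(s["eef_rot"]);M=np.array(w["camera_from_world"]);o=-M[:3,:3].T@M[:3,3]
print("cam in tool",T.inv().apply(o-s["ee_pos"]),"tool axes",T.as_matrix().round(3).tolist())
E
```

```text
two [0.426 0.356 0.012] 0.555 [-31.02 -16.45  23.23]
six [0.541 0.293 0.012] 0.615 [-43.8  -19.32  23.23]
cover [0.451 0.212 0.01 ] 0.498 [-37.41 -29.55  23.44]
nest [ 0.475 -0.005  0.01 ] 0.475 [-45.77 -49.72  23.45]
empty [ 0.452 -0.216  0.012] 0.501 [-49.44 -70.67  23.27]
many [ 0.407 -0.355  0.012] 0.54 [-48.96 -85.21  23.28]
spool [ 0.524 -0.318  0.02 ] 0.613 [-59.18 -78.39  22.47]
tape [ 0.639 -0.123  0.01 ] 0.651 [-64.82 -56.54  23.46]
cam in tool [ 0.07871298  0.00031523 -0.14020234] tool axes [[-0.961, 0.278, -0.0], [0.278, 0.961, -0.001], [0.0, -0.001, -1.0]]
```

View pics/wrist0.png

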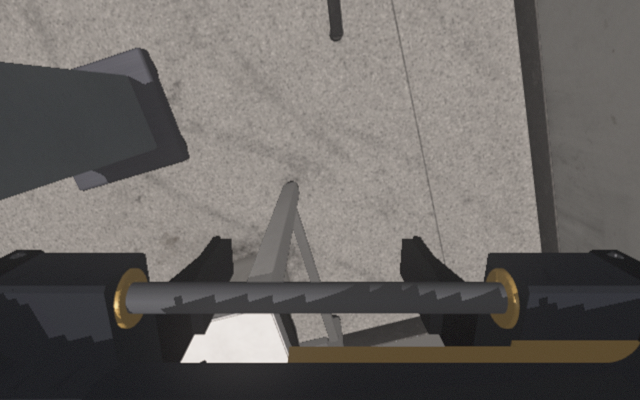

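```bash
python3 -m jog '[[-3.9,-1.6,0,0,0],[-3.9,-1.6,0,0,0],[-3.9,-1.6,0,0,0],[-3.9,-1.6,0,0,0],[-3.9,-1.6,0.5,0,0],[-3.9,-1.7,1,0,0],[-3.9,-1.7,1.5,0,0],[-3.9,-1.7,2,0,0],[-3.9,-1.7,1.5,0,0],[-3.9,-1.7,1,0,0]]'
python3 - <<'E'
from h import *
c=grab("w1");print(to_tool((.426,.356,.012)),proj(c,(.426,.356,.012)))
E
```

```text
time: 1.25
ee_pos: [0.5087, 0.3307, 0.1668]
eef_rot: [0.133, 0.991, 0.002, -0.001]
ft_force: [0.5, 0.8, 0.0]
width: 0.0872
[ 9.42  0.77 15.3 ] (np.float64(317.8850075259977), np.float64(85.45381998014498))
```

View pics/w1.png

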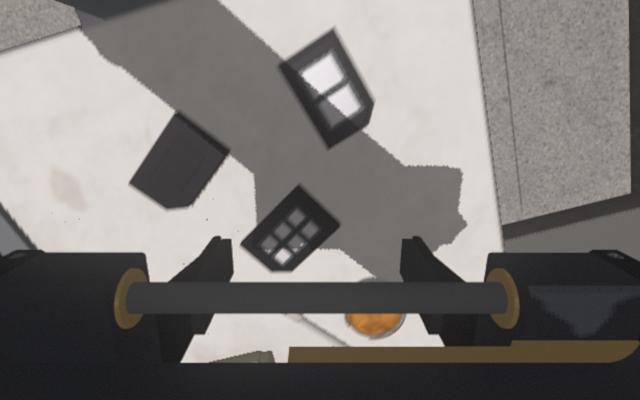

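```bash
cat >> h.py <<'E'
def meas(c,guess,z,thr=75,n=0):
    "outline of the dark thing nearest world point guess, its rim at height z: centre, yaw, sizes, cut check"
    g=cv2.GaussianBlur(np.ascontiguousarray(c["pixels"]).max(axis=2),(3,3),0)
    m=(g<thr).astype(np.uint8);m[238:]=0
    m=cv2.morphologyEx(m,cv2.MORPH_OPEN,np.ones((3,3)))
    cs=[k for k in cv2.findContours(m,cv2.RETR_EXTERNAL,cv2.CHAIN_APPROX_NONE)[0] if cv2.contourArea(k)>400]
    u=np.array(proj(c,guess));k=min(cs,key=lambda k:np.linalg.norm(cv2.minAreaRect(k)[0]-u))
    w=cast(c,k[:,0,:],z)[:,:2]
    (x,y),_,_=rc=cv2.minAreaRect((w*1000).astype(np.float32))
    b=cv2.boxPoints(rc)/1000;ctr=b.mean(0)
    d=[np.linalg.norm(w-q,axis=1).min() for q in b]; i=int(np.argmax(d))
    e=[b[1]-b[0],b[2]-b[1]];L=[np.linalg.norm(v) for v in e];j=int(np.argmax(L))
    a=e[j]/L[j];
    if np.dot(a,b[i]-ctr)<0:a=-a
    ok=np.dot([-a[1],a[0]],b[i]-ctr)>0
    th=np.arctan2(a[1],a[0])
    print("c",ctr.round(4),"yaw",th.round(3),"size",np.round([max(L),min(L)],4),"cornergaps",np.round(np.array(d)*1e3,1),"cut ok",ok,"px",cv2.minAreaRect(k)[0])
    return ctr,th
def yaw():
    x=R.from_quat(r.read_state()["eef_rot"]).as_matrix()[:,0];return np.arctan2(x[1],x[0])
def wrap(a):return (a+np.pi)%(2*np.pi)-np.pi
E
python3 - <<'E'
from h import *
c=r.camera("wrist")
for u,z in[((327,88),.012),((290,228),.012),((180,160),.01)]: 
    p,t=meas(c,cast(c,u,z)[0],z); print("turn tool about tool z by",-wrap(t-yaw()).round(3),-wrap(t+np.pi-yaw()).round(3))
print("yaw",yaw(),r.read_state()["joint_positions"].round(2))
E
```

```text
c [0.4333 0.3659] yaw -2.857 size [0.0756 0.0521] cornergaps [10.7  1.2  1.6 10.1] cut ok False px (339.7205810546875, 79.8676528930664)
turn tool about tool z by -0.561 2.58
c [0.5432 0.2979] yaw -1.047 size [0.0802 0.055 ] cornergaps [ 1.6  2.6 35.9  2.2] cut ok True px (298.3976135253906, 224.75576782226562)
turn tool about tool z by -2.372 0.77
c [0.4568 0.2218] yaw -0.941 size [0.0803 0.0544] cornergaps [ 2.3  2.5 10.9  1.8] cut ok True px (184.43917846679688, 154.3851318359375)
turn tool about tool z by -2.477 0.664
yaw 2.864744844970793 [-0.78  0.34  0.17  1.62 -0.06  1.18  0.7 ]
```

```bash
python3 - <<'E'
s=open('h.py').read()
s=s.replace("m=cv2.morphologyEx(m,cv2.MORPH_OPEN,np.ones((3,3)))","m=cv2.morphologyEx(cv2.morphologyEx(m,cv2.MORPH_CLOSE,np.ones((7,7))),cv2.MORPH_OPEN,np.ones((5,5)))")
s=s.replace("d=[np.linalg.norm(w-q,axis=1).min() for q in b]","H=cv2.convexHull((w*1000).astype(np.float32));d=[-cv2.pointPolygonTest(H,tuple(map(float,q*1000)),True)/1000 for q in b]")
open('h.py','w').write(s)
from h import *
c=r.camera("wrist")
g=c["pixels"].max(axis=2);print(g[88,250:400:3])
print(g[60:150:3,327])
for thr in(70,85,95):
  for u,z in[((327,88),.012),((290,228),.012),((180,160),.01)]: 
    meas(c,cast(c,u,z)[0],z,thr)
E
```

```text
[114 114 114 114 114 115 114 115 119 117 116 117 116 116 116 115 116 104
  48  45  48  52  56  61  93 112  87 117 178 235 235 232 230 228 227 227
 227 170 120  67  71  70  70  97 218 216 215 215 214 215]
[233 233 234 234 232 233 232 236 144  86 122 125 108  71  63  62  48  49
  47  45  44  43  42  78 115 116 115 116 114 113]
c [0.4324 0.3658] yaw -2.857 size [0.0768 0.0509] cornergaps [36.7  1.4  2.1  9.5] cut ok False px (336.15728759765625, 82.84832763671875)
c [0.5421 0.2999] yaw -1.056 size [0.0768 0.0542] cornergaps [ 2.5  3.  35.3  2.4] cut ok True px (298.0000305175781, 225.50001525878906)
c [0.4566 0.2225] yaw -0.938 size [0.0798 0.054 ] cornergaps [ 2.5  2.5 10.7  2.4] cut ok True px (184.51319885253906, 157.4037628173828)
c [0.4316 0.3659] yaw 0.285 size [0.0794 0.0527] cornergaps [ 2.8  1.4  2.  10.1] cut ok True px (336.8033752441406, 79.81460571289062)
c [0.5421 0.3002] yaw -1.047 size [0.0769 0.0556] cornergaps [ 2.3  3.1 35.8  3.2] cut ok True px (298.591552734375, 225.53472900390625)
c [0.4569 0.2226] yaw -0.932 size [0.0809 0.0544] cornergaps [ 2.1  2.6 10.9  2.1] cut ok True px (184.27401733398438, 157.3820037841797)
c [0.4317 0.366 ] yaw 0.285 size [0.0797 0.0533] cornergaps [ 2.3  1.7  2.4 10.3] cut ok True px (336.848388671875, 79.73567199707031)
c [0.5421 0.3   ] yaw -1.044 size [0.0778 0.0562] cornergaps [ 1.9  2.8 36.4  2.7] cut ok True px (298.13922119140625, 225.4982452392578)
c [0.4567 0.2225] yaw -0.94 size [0.0814 0.0551] cornergaps [ 2.7  2.5 10.9  2.5] cut ok True px (184.83154296875, 157.36544799804688)
```

```bash
sed -i 's/thr=75/thr=90/' h.py; python3 -m jog '[[0.8,2.8,0,0,0],[0.8,2.7,0,0,0],[0,0,0.5,-0.14,0],[0,0,1,-0.14,0],[0,0,1,-0.14,0],[0,0,0.5,-0.14,0],[0,0,0,0,0],[0,0,0,0,0],[0,0,0,0,0],[0,0,0,0,0]]'
cat >> h.py <<'E'
def look(guess,z,turn=np.pi):
    "measure and give tool shifts (cm) to grasp/place directly over it, and turn, about tool z, to yaw+turn"
    c=r.camera("wrist");p,t=meas(c,guess,z);s=r.read_state()
    print("tcp",s["ee_pos"].round(4),"shift",to_tool([*p,s["ee_pos"][2]]),"turn",-wrap(t+turn-yaw()).round(3))
    return c
E
python3 - <<'E'
from h import *
look((.4317,.366,.012),.012)
E
```

```text
time: 2.4
ee_pos: [0.5011, 0.3991, 0.1392]
eef_rot: [-0.154, 0.988, 0.005, -0.0]
ft_force: [1.1, -0.2, 0.1]
width: 0.0873
c [0.4314 0.3662] yaw 0.287 size [0.0801 0.0541] cornergaps [ 2.   0.7  0.7 10.1] cut ok True px (300.5, 95.0)
tcp [0.5012 0.3991 0.1392] shift [ 7.65 -1.02 -0.02] turn 0.022
```

```bash
python3 -m jog '[[3.8,-0.5,1,0.02,0],[3.85,-0.5,2,0,0],[0,0,3,0,0],[0,0,2.5,0,0],[0,0,1.5,0,0],[0,0,0,0,0],[0,0,0,0,0],[0,0,0,0,0],[0,0,0,0,0],[0,0,0,0,0]]' 15
python3 - <<'E'
from h import *
s=r.read_state();print(to_tool((.4314,.3662,.025)),-wrap(.287+np.pi-yaw()))
E
```

```text
time: 3.45
ee_pos: [0.431, 0.3689, 0.0414]
eef_rot: [-0.138, 0.99, 0.008, 0.003]
ft_force: [0.1, -0.6, 0.4]
width: 0.087
[ 0.05 -0.29  1.64] -0.009174829815814078
```

```bash
python3 -m jog '[[0,-0.3,0,0,0],[0,0,0.8,0,0],[0,0,0.8,0,0],[0,0,0,0,0],[0,0,0,0,1],[0,0,0,0,1],[0,0,0,0,1],[0,0,0,0,1],[0,0,0,0,1],[0,0,0,0,1]]' 15
python3 -c "
from h import *
print(to_tool((.4314,.3662,.025)))"
```

```text
time: 4.45
ee_pos: [0.4324, 0.3663, 0.0247]
eef_rot: [-0.138, 0.99, 0.008, 0.004]
ft_force: [-0.4, 0.7, -0.7]
width: 0.0542
[ 0.1   0.01 -0.03]
```

```bash
python3 -m jog '[[0,0,-2,0,1],[0,0,-3.5,0,1],[0,-1,-3.5,0,1],[0,-3,-2.5,0,1],[0,-4.5,0,0,1],[0,-4.5,0,0,1],[0,-4.5,0,0,1],[0,-4.5,0,0,1],[0,-4.5,0,0,1],[0,-4.5,0,0,1]]'
python3 -m jog '[[-0.2,-3.5,0,0.1,1],[-0.2,-2.5,0,0.1,1],[-0.5,-1.5,0,0.08,1],[0,0,0,0,1],[0,0,0,0,1],[0,0,0,0,1],[0,0,0,0,1],[0,0,0,0,1],[0,0,0,0,1],[0,0,0,0,1]]'
python3 - <<'E'
from h import *
c=grab("w2");print(yaw(),to_tool((.475,-.005,.012)),proj(c,(.475,-.005,.012)))
E
```

```text
time: 5.45
ee_pos: [0.5182, 0.0637, 0.1408]
eef_rot: [-0.145, 0.989, 0.01, 0.005]
ft_force: [1.2, 0.4, -0.6]
width: 0.0535
time: 6.45
ee_pos: [0.5433, -0.0147, 0.1399]
eef_rot: [-0.001, 1.0, 0.01, 0.004]
ft_force: [0.0, -0.4, -1.2]
width: 0.0538
-3.1389672029205937 [ 6.94  0.73 12.75] (np.float64(325.5479297901493), np.float64(107.80396357115036))
```

View pics/w2.png

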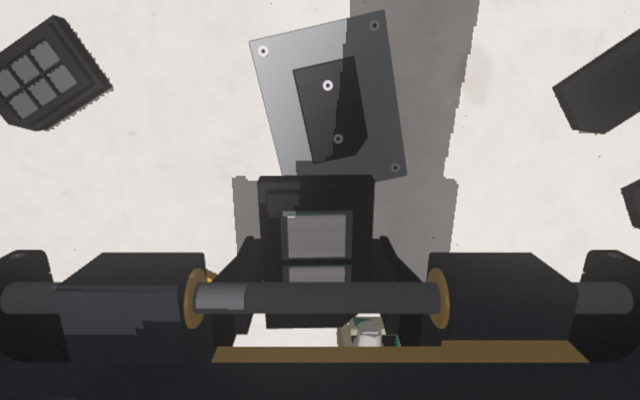

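```bash
python3 - <<'E'
from h import *
import h
c=r.camera("wrist");c["pixels"]=c["pixels"].copy();g=c["pixels"].max(axis=2)
print(g[80,240:420:5],g[130,240:420:5]);c["pixels"][170:]=255
for t in(45,52,60,66):meas(c,cast(c,(332,110),.008)[0],.008,t)
E
```

```text
[227 227 228 228 183 182 181 178 177 176 175  71  87  85  82  81  80 146
 133  76  44  43  41  40  79  77  76  78  78  78  77 119 119 120 122 124] [228 226 224 223 227 229 199 167 165 162 162 161 158 126  71  69  68  69
  64  40  39  35  36  38  38  36  74  73  75  74  75  75  81 120 123 123]
c [0.4816 0.0161] yaw 3.044 size [0.0655 0.0252] cornergaps [ 4.2  1.2  8.5 14.3] cut ok False px (352.4121398925781, 115.01852416992188)
c [0.4774 0.0157] yaw 3.075 size [0.075  0.0257] cornergaps [ 3.3  0.3  8.5 15.2] cut ok False px (352.0586242675781, 108.79655456542969)
c [0.4791 0.0159] yaw 2.976 size [0.0787 0.0301] cornergaps [ 2.1  0.6 10.6 20.4] cut ok False px (352.4462585449219, 110.901123046875)
c [0.4829 0.0125] yaw 2.785 size [0.0844 0.0396] cornergaps [ 2.9  5.4 16.5 26.6] cut ok False px (348.4098205566406, 115.50244140625)
```

```bash
python3 - <<'E'
from h import *
c=r.camera("wrist");p=c["pixels"].copy();g=p.max(axis=2)
for row in(56,60,64,150,156,160):print(row,g[row,285:370:3])
rr,cc=np.mgrid[:400,:640]
lit=cc<339-8*(rr-60)/105
m=np.where(lit,g<115,g<57);
cv2.imwrite("pics/m.png",m[40:175,230:420].astype(np.uint8)*255)
q=np.where(m,0,255).astype(np.uint8);q[172:]=255;q[:, :270]=255;q[:,385:]=255
c["pixels"]=np.dstack([q]*3)
n,t=meas(c,cast(c,(332,110),.008)[0],.008,128)
print(to_tool([*n,.1]),"turn",-wrap(t+np.pi-yaw()))
E
```

```text
56 [181 182 179 179 179 178 175 175 175 173 171 171 169 168 168 166 165 165
 165 147  82  72  58  61  81  80  80  79  79]
60 [181 180 179 176 176 175 174 172 171 171 170 170 168 168 166 142 120  72
  64  64  45  46  48  48  80  79  81  81  79]
64 [180 178 177 176 175 174 175 172 171 155 129  85  65  72  79  80  79  78
  76  70  46  48  46  46  79  80  79  78  80]
150 [159 158 157 156 155 153 153 151 141  63  64  62  63  61  60  61  39  40
  37  37  39  36  37  35  37  73  75  74  74]
156 [157 155 155 154 153 152 150 150 148  59  64  61  60  60  51  48  38  40
  35  38  37  49  62  74  74  72  73  73  72]
160 [156 155 155 154 128 127 126 123 124  79  63  59  59  57  43  53  64  74
  74  72  73  72  72  72  73  73  72  71  72]
c [ 4.819e-01 -3.000e-04] yaw 0.016 size [0.0852 0.0558] cornergaps [11.1  7.6  0.5 15.8] cut ok True px (330.79559326171875, 114.2618408203125)
[6.18 1.4  3.96] turn -0.014442476180596131
```

View pics/m.png

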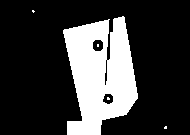

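```bash
python3 - <<'E'
from h import *
c=r.camera("wrist");p=c["pixels"].copy();g=p.max(axis=2)
rr,cc=np.mgrid[:400,:640]
lit=cc<339-8*(rr-60)/105
m=np.where(lit,g<np.where(rr<158,112,68),g<57)
q=np.where(m,0,255).astype(np.uint8);q[166:]=255;q[:, :280]=255;q[:,385:]=255
c["pixels"]=np.dstack([q]*3)
n,t=meas(c,cast(c,(332,110),.008)[0],.008,128)
print(to_tool([*n,.1]),"turn",-wrap(t+np.pi-yaw()),r.read_state()["ee_pos"])
E
```

```text
c [0.4786 0.0005] yaw 0.212 size [0.0731 0.0466] cornergaps [1.2 1.3 1.2 8.7] cut ok True px (333.30975341796875, 110.11219787597656)
[6.51 1.49 3.97] turn -0.20987281852519502 [ 0.54337671 -0.01509596  0.13993375]
```

```bash
python3 -m jog '[[0,0,0,-0.11,1],[0,0,0,-0.1,1],[3,0.2,1,0,1],[3,0.2,2,0,1],[0,0,2,0,1],[0,0,1.5,0,1],[0,0,0,0,1],[0,0,0,0,1],[0,0,0,0,1],[0,0,0,0,1]]'
python3 -c "
from h import *
print(to_tool((.4796,.0007,.0327)),'turn',-wrap(.212+np.pi-yaw()),R.from_quat(r.read_state()['eef_rot']).as_matrix()[:,2])"
```

```text
time: 7.65
ee_pos: [0.4843, -0.0239, 0.0747]
eef_rot: [-0.11, 0.994, 0.009, 0.008]
ft_force: [-0.2, -0.5, -0.3]
width: 0.0539
[-0.    2.43  4.24] turn 0.007685522568586123 [ 0.0130322   0.0196499  -0.99972198]
```

```bash
python3 -m jog '[[0,1.2,0,0,1],[0,1.2,0,0,1],[0,0,1,0,1],[0,0,1,0,1],[0,0,0.7,0,1],[0,0,0,0,1],[0,0,0,0,1],[0,0,0,0,1],[0,0,0,0,1],[0,0,0,0,1]]'
python3 -c "
from h import *
print(to_tool((.4796,.0007,.0327)),'turn',-wrap(.212+np.pi-yaw()))"
```

```text
time: 8.65
ee_pos: [0.4798, 0.0024, 0.0465]
eef_rot: [-0.11, 0.994, 0.009, 0.008]
ft_force: [0.7, 0.9, -0.5]
width: 0.0536
[ 0.08 -0.18  1.38] turn 0.007883615368063701
```

```bash
python3 -m jog '[[0.1,-0.2,0,0.01,1],[0,0,0,0,1],[0,0,0.5,0,1],[0,0,0.4,0,1],[0,0,0.25,0,1],[0,0,0.15,0,1],[0,0,0.1,0,1],[0,0,0,0,1],[0,0,0,0,1],[0,0,0,0,1]]'
python3 -c "
from h import *
print(to_tool((.4796,.0007,.0327)),'turn',-wrap(.212+np.pi-yaw()))"
```

```text
time: 9.65
ee_pos: [0.4801, 0.0003, 0.0323]
eef_rot: [-0.104, 0.994, 0.009, 0.009]
ft_force: [0.1, -0.2, 0.6]
width: 0.0535
[ 0.04  0.05 -0.04] turn -0.0030098273670429165
```

```bash
python3 -m jog '[[0,0,0,0,0],[0,0,0,0,0],[0,0,0,0,0],[0,0,0,0,0],[0,0,-2,0,0],[0,0,-3,0,0],[-2,0,-3,0,0],[-3,0,-2.5,0,0],[-3,0,0,0,0],[0,0,0,0,0]]'
python3 - <<'E'
from h import *
c=grab("w3");M=c["pixels"].copy()
for t in(60,75,90):meas(c,(.479,0,.02),.02,t)
E
```

```text
time: 10.65
ee_pos: [0.5579, 0.0153, 0.1423]
eef_rot: [-0.104, 0.994, 0.009, 0.008]
ft_force: [-0.4, 0.0, 0.3]
width: 0.0871
c [0.4963 0.0154] yaw 2.627 size [0.0733 0.0319] cornergaps [ 1.4  1.9 19.4 20.2] cut ok False px (332.1058044433594, 115.98027038574219)
c [0.4769 0.0107] yaw -2.928 size [0.1149 0.0735] cornergaps [ 0.3 17.7 16.4  0.7] cut ok True px (331.5, 83.5)
c [0.4773 0.0109] yaw -2.928 size [0.1157 0.0748] cornergaps [ 0.4 17.6 16.8  1.1] cut ok True px (331.5, 84.0)
```

View pics/w3.png

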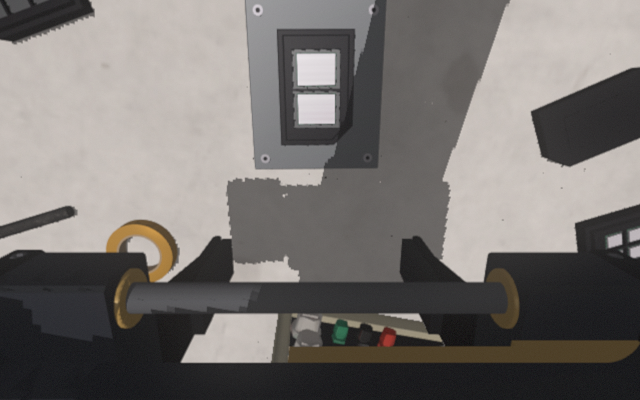

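```bash
python3 - <<'E'
from h import *
c=r.camera("scene");cv2.imwrite("pics/s1.png",cv2.resize(c["pixels"][70:240,180:460,::-1],None,fx=2.8,fy=2.8,interpolation=cv2.INTER_CUBIC))
for u in[(330,145),(369,177),(432,147)]:
  b=cast(c,u,0)[0]; print(b, [ (z,np.round(proj(c,(b[0],b[1],z)),0)) for z in(.08,.1,.12,.14)])
E
```

```text
[0.6800177  0.23305319 0.        ] [(0.08, array([331., 126.])), (0.1, array([331., 121.])), (0.12, array([331., 115.])), (0.14, array([331., 110.]))]
[0.69660725 0.03146073 0.        ] [(0.08, array([372., 157.])), (0.1, array([372., 152.])), (0.12, array([373., 147.])), (0.14, array([374., 141.]))]
[0.97602787 0.04101632 0.        ] [(0.08, array([437., 128.])), (0.1, array([439., 123.])), (0.12, array([440., 117.])), (0.14, array([442., 112.]))]
```

View pics/s1.png

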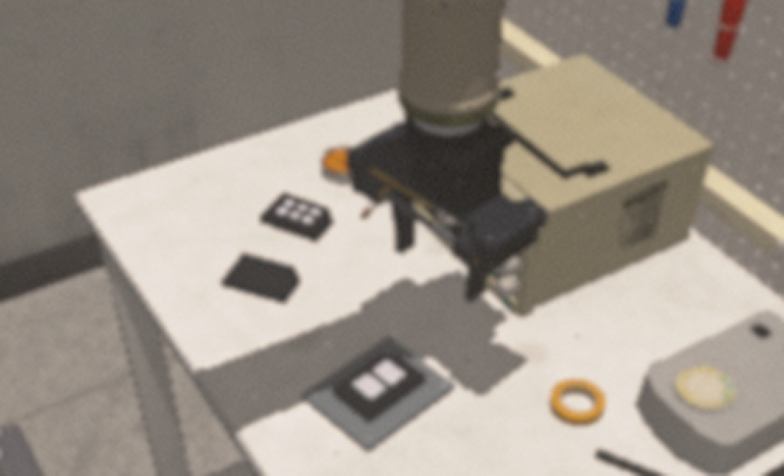

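```bash
python3 -m jog '[[-1.4,3,-1,0,0],[-1.4,4.4,0,0,0],[-1.4,4.4,0,0,0],[-1.4,4.4,0,0,0],[-1.4,4.4,0,0,0],[0,0,0,0.14,0],[0,0,0,0.14,0],[0,0,0,0.14,0],[0,0,0,0.14,0],[0,0,0,0.14,0]]'
python3 -m jog '[[0,0,0,0.14,0],[0,0,0,0.14,0],[0,0,0,0.14,0],[0,0,0,0.14,0],[0,0,0,0,0],[0,0,0,0,0],[0,0,0,0,0],[0,0,0,0,0],[0,0,0,0,0],[0,0,0,0,0]]'
python3 - <<'E'
from h import *
c=grab("w4");print(yaw(),proj(c,(.542,.30,.012)),r.read_state()["joint_positions"].round(2))
c=look((.542,.30,.012),.012)
E
```

```text
time: 11.75
ee_pos: [0.5714, 0.2299, 0.1505]
eef_rot: [0.259, 0.966, 0.007, -0.003]
ft_force: [0.7, 0.2, -0.1]
width: 0.087
time: 12.75
ee_pos: [0.5645, 0.2241, 0.147]
eef_rot: [0.524, 0.852, 0.001, -0.008]
ft_force: [-0.4, 0.4, 0.4]
width: 0.0871
2.038445964662109 (np.float64(334.2978612787536), np.float64(99.713246212774)) [-0.77  0.38  0.4   1.64 -0.18  1.16  0.15]
c [0.5453 0.2965] yaw -1.047 size [0.079 0.054] cornergaps [ 1.9  1.  10.   1.6] cut ok True px (335.892333984375, 103.56153869628906)
tcp [0.5645 0.2241 0.147 ] shift [7.34 1.55 0.1 ] turn -0.057
```

```bash
python3 -m jog '[[3.7,0.8,0,0,0],[3.65,0.75,1,0,0],[0,0,2.5,-0.055,0],[0,0,3,0,0],[0,0,2.5,0,0],[0,0,1.2,0,0],[0,0,0,0,0],[0,0,0,0,0],[0,0,0,0,0],[0,0,0,0,0]]'
python3 -c "
from h import *
print(to_tool((.5453,.2965,.025)),'turn',-wrap(-1.047+np.pi-yaw()))"
```

```text
time: 13.85
ee_pos: [0.5466, 0.3018, 0.0472]
eef_rot: [0.499, 0.866, 0.005, -0.006]
ft_force: [0.1, 0.2, 0.2]
width: 0.0871
[-0.43 -0.39  2.21] turn 0.0012586194486901014
```

```bash
python3 -m jog '[[-0.45,-0.4,0,0,0],[0,0,1,0,0],[0,0,1,0,0],[0,0,0.2,0,0],[0,0,0,0,0],[0,0,0,0,1],[0,0,0,0,1],[0,0,0,0,1],[0,0,0,0,1],[0,0,0,0,1]]' 15
python3 -c "
from h import *
print(to_tool((.5453,.2965,.025)),yaw())"
```

```text
time: 14.85
ee_pos: [0.5462, 0.2961, 0.025]
eef_rot: [0.5, 0.866, 0.006, -0.005]
ft_force: [-0.6, 0.4, -0.0]
width: 0.055
[ 0.08 -0.06 -0.  ] 2.0955300818549705
```

```bash
python3 -m jog '[[0,0,-2,0,1],[0,0,-3.5,0,1],[-0.5,-0.5,-3.5,0,1],[-2.7,-2.5,-1,0,1],[-3.3,-3,0,0,1],[-3.3,-3,0,0,1],[-3.3,-3,0,0,1],[-3.3,-3,0,0,1],[-3.3,-3,0,0,1],[-2.2,-2,0,0,1]]'
python3 -m jog '[[0,0,0,-0.14,1],[0,0,0,-0.14,1],[0,0,0,-0.14,1],[0,0,0,-0.14,1],[0,0,0,-0.14,1],[0,0,0,-0.14,1],[0,0,0,-0.14,1],[0,0,0,-0.14,1],[0,0,0,-0.14,1],[0,0,0,0,1]]'
python3 -c "
from h import *
print(to_tool((.4794,.0007,.045)),'turn',-wrap(.212+np.pi-yaw()))"
```

```text
time: 15.85
ee_pos: [0.4815, 0.0, 0.1246]
eef_rot: [0.496, 0.869, 0.009, -0.005]
ft_force: [0.6, 0.8, -0.2]
width: 0.0537
time: 16.85
ee_pos: [0.48, -0.007, 0.1262]
eef_rot: [-0.131, 0.991, 0.01, 0.003]
ft_force: [0.1, 0.7, -0.1]
width: 0.0542
[-0.08  0.6   8.14] turn 0.0499231331905996
```

```bash
python3 -m jog '[[0,0.6,1,0.05,1],[0,0,2,0,1],[0,0,2,0,1],[0,0,1,0,1],[0,0,0.3,0,1],[0,0,0,0,1],[0,0,0,0,1],[0,0,0,0,1],[0,0,0,0,1],[0,0,0,0,1]]'
python3 -c "
from h import *
print(to_tool((.4794,.0007,.045)),'turn',-wrap(.212+np.pi-yaw()))"
```

```text
time: 17.85
ee_pos: [0.4811, 0.0003, 0.0651]
eef_rot: [-0.092, 0.996, 0.011, 0.006]
ft_force: [1.1, 0.3, -0.2]
width: 0.0537
[0.19 0.03 2.01] turn -0.02712435945374736
```

```bash
python3 -m jog '[[0.2,0,0.5,-0.027,1],[0,0,0.7,0,1],[0,0,0,0,1],[0,0,0.3,0,1],[0,0,0.25,0,1],[0,0,0.2,0,1],[0,0,0.1,0,1],[0,0,0,0,1],[0,0,0,0,1],[0,0,0,0,1]]'
python3 -c "
from h import *
print(to_tool((.4794,.0007,.045)),'turn',-wrap(.212+np.pi-yaw()))"
```

```text
time: 18.85
ee_pos: [0.4799, 0.0006, 0.0444]
eef_rot: [-0.107, 0.994, 0.012, 0.006]
ft_force: [-0.2, -0.4, -0.3]
width: 0.054
[ 0.05  0.02 -0.06] turn 0.002212907621252924
```

```bash
python3 -m jog '[[0,0,0,0,0],[0,0,0,0,0],[0,0,0,0,0],[0,0,0,0,0],[0,0,-2,0,0],[0,0,-3,0,0],[-2,0,-3,0,0],[-3,0,-2.5,0,0],[-3,0,0,0,0],[0,0,0,0,0]]'
python3 - <<'E'
from h import *
c=grab("w5");cv2.imwrite("pics/w5c.png",cv2.resize(c["pixels"][0:230,180:460,::-1],None,fx=2.2,fy=2.2,interpolation=cv2.INTER_CUBIC))
E
```

```text
time: 19.85
ee_pos: [0.5583, 0.0156, 0.1538]
eef_rot: [-0.107, 0.994, 0.012, 0.006]
ft_force: [-0.9, -0.4, -0.6]
width: 0.0869
```

View pics/w5c.png

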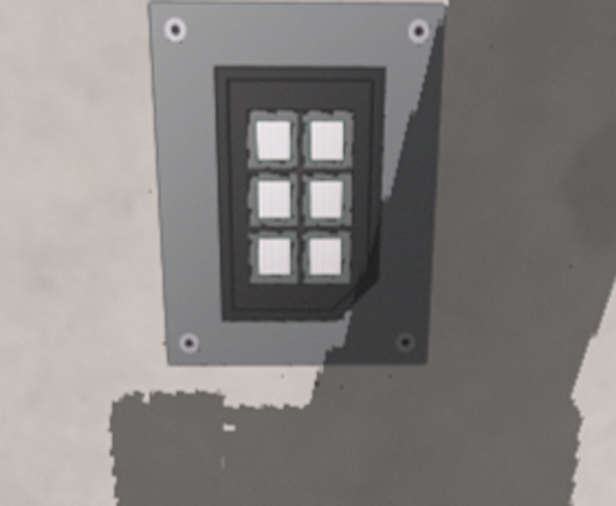

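```bash
python3 - <<'E'
from h import *
c=r.camera("wrist");g=c["pixels"].max(axis=2).astype(int)
def edges(v): 
    d=np.abs(np.diff(v));return [(int(i),int(d[i])) for i in np.where(d>35)[0]]
print(edges(g[40,250:390]),edges(g[0:180,290]))
row=g[40,250:390]
p=cast(c,[(180+215/2.2,60),(180+385.5/2.2,60),(180+218/2.2,66/2.2),(180+222/2.2,321/2.2)],.032)
print(np.linalg.norm(p[1]-p[0]),np.linalg.norm(p[3]-p[2]))
p=cast(c,[(180+215/2.2,66/2.2),(180+385/2.2,66/2.2),(180+222/2.2,321/2.2)],.032)
print("centre",((p[1]+p[2])/2).round(4))
E
```

```text
[(27, 45), (105, 46), (119, 46)] [(2, 38), (31, 37), (147, 36), (167, 44)]
0.05472355854964867 0.07969832989432782
centre [4.782e-01 4.000e-04 3.200e-02]
```

```bash
python3 -m jog '[[1.8,-4,0,0,0],[1.8,-4.2,0,0,0],[1.8,-4.2,0,0,0],[1.8,-4.2,0,0,0],[1.8,-4.2,0,0,0],[1.8,-4.2,0,0,0],[1.8,-4.2,0,0,0],[1.8,-4.2,0,0,0],[0,0,0,0,0],[0,0,0,0,0]]'
python3 - <<'E'
from h import *
c=grab("w6");print(r.read_state()["joint_positions"].round(2),proj(c,(.407,-.355,.012)))
look((.407,-.355,.012),.012)
E
```

```text
time: 20.95
ee_pos: [0.4711, -0.3536, 0.1393]
eef_rot: [-0.106, 0.994, 0.015, 0.0]
ft_force: [-0.7, 1.3, 0.3]
width: 0.0871
[ 0.09  0.39  0.61  1.7  -0.26  1.15  2.56] (np.float64(327.2002062732176), np.float64(115.88601487523918))
c [ 0.4122 -0.3507] yaw 0.16 size [0.0784 0.0525] cornergaps [1.3 0.9 1.  9.6] cut ok True px (332.21490478515625, 122.34227752685547)
tcp [ 0.4715 -0.353   0.1395] shift [5.75 1.49 0.02] turn 0.053
```

View pics/w6.png

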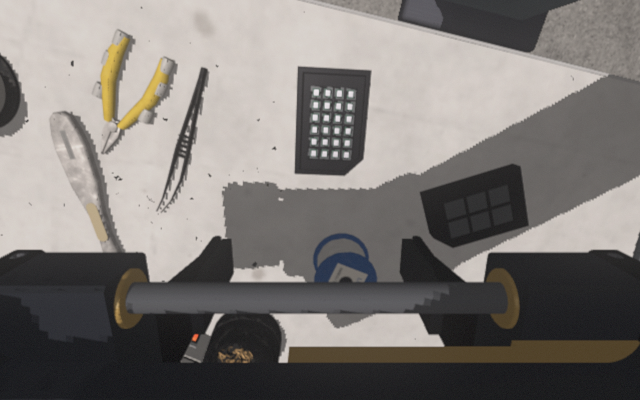

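```bash
python3 -m jog '[[0,0,0,0.14,0],[0,0,0,0.14,0],[0,0,0,0.14,0],[0,0,0,0.14,0],[0,0,0,0.14,0],[0,0,0,0.14,0],[0,0,0,0.14,0],[0,0,0,0.14,0],[0,0,0,0.14,0],[0,0,0,0.14,0]]'
python3 -m jog '[[0,0,0,0.14,0],[0,0,0,0.14,0],[0,0,0,0.14,0],[0,0,0,0.14,0],[0,0,0,0.14,0],[0,0,0,0.14,0],[0,0,0,0.14,0],[0,0,0,0.14,0],[0,0,0,0.14,0],[0,0,0,0.14,0]]'
python3 -c "
from h import *
s=r.read_state();print(to_tool((.4122,-.3507,.025)),'turn',-wrap(.16-yaw()),s['joint_positions'].round(2))"
```

```text
time: 22.05
ee_pos: [0.4772, -0.3346, 0.1388]
eef_rot: [0.572, 0.82, 0.017, -0.012]
ft_force: [0.2, 0.3, -0.7]
width: 0.0871
time: 23.05
ee_pos: [0.4834, -0.3142, 0.1367]
eef_rot: [0.97, 0.242, 0.008, -0.028]
ft_force: [-0.2, 0.1, 0.4]
width: 0.0869
[-8.33  0.44 10.92] turn 0.3274507024773379 [-0.35  0.62  1.2   1.74 -0.65  1.26 -0.06]
```

```bash
python3 -m jog '[[-4,0.2,0,0.08,0],[-4.3,0.2,0,0.08,0],[0,0,0,0.08,0],[0,0,0,0.08,0],[0,0,0,0,0],[0,0,0,0,0],[0,0,0,0,0],[0,0,0,0,0],[0,0,0,0,0],[0,0,0,0,0]]'
python3 -c "
from h import *
s=r.read_state();print(to_tool((.4122,-.3507,.025)),'turn',-wrap(.16-yaw()),s['joint_positions'].round(2),R.from_quat(s['eef_rot']).as_matrix()[:,2])"
```

```text
time: 24.05
ee_pos: [0.4135, -0.3424, 0.1316]
eef_rot: [0.996, 0.088, 0.005, -0.034]
ft_force: [0.6, -0.4, 0.2]
width: 0.0869
[-0.44  1.51 10.58] turn 0.015036976562844195 [-0.34  0.58  1.28  1.84 -0.64  1.25 -0.24] [ 0.0032234   0.06843009 -0.99765071]
```

```bash
python3 -m jog '[[-0.4,0.8,1,0.01,0],[0,0.7,2,0,0],[0,0,2.5,0,0],[0,0,2,0,0],[0,0,1,0,0],[0,0,0,0,0],[0,0,0,0,0],[0,0,0,0,0],[0,0,0,0,0],[0,0,0,0,0]]' 6
python3 -c "
from h import *
s=r.read_state();print(to_tool((.4122,-.3507,.028)),'turn',-wrap(.16-yaw()),s['joint_positions'].round(2),R.from_quat(s['eef_rot']).as_matrix()[:,2])"
```

```text
time: 25.05
ee_pos: [0.4145, -0.3543, 0.0461]
eef_rot: [0.996, 0.084, 0.006, -0.032]
ft_force: [-0.9, 0.2, -0.3]
width: 0.0869
[-0.2  -0.28  1.83] turn 0.007455648352634903 [-0.21  0.69  1.13  1.89 -0.76  1.11 -0.16] [ 0.00711907  0.06505664 -0.99785618]
```

```bash
python3 -m jog '[[-0.2,-0.3,0,0,0],[0,0,0.9,0,0],[0,0,0.9,0,0],[0,0,0,0,0],[0,0,0,0,1],[0,0,0,0,1],[0,0,0,0,1],[0,0,0,0,1],[0,0,0,0,1],[0,0,0,0,1]]' 6
python3 -c "
from h import *
s=r.read_state();print(to_tool((.4122,-.3507,.028)),to_tool((.4122,-.3507,.007)),'turn',-wrap(.16-yaw()),s['joint_positions'].round(2),R.from_quat(s['eef_rot']).as_matrix()[:,2])"
```

```text
time: 26.05
ee_pos: [0.4122, -0.3503, 0.0272]
eef_rot: [0.996, 0.084, 0.007, -0.032]
ft_force: [-0.2, 0.3, -0.7]
width: 0.054
[-0.    0.03 -0.08] [-0.04  0.16  2.02] turn 0.007637916663735922 [-0.2   0.7   1.11  1.91 -0.78  1.08 -0.14] [ 0.00779644  0.06470253 -0.99787414]
```

```bash
python3 -m jog '[[0,0,-2,0,1],[0,0,-3.5,0,1],[0.3,-1,-3.5,0,1],[1,-3,-2,0,1],[1.5,-4.2,0,0,1],[1.5,-4.2,0,0,1],[1.5,-4.2,0,0,1],[1.5,-4.2,0,0,1],[1.5,-4.2,0,0,1],[1.5,-4.2,0,0,1]]' 8
python3 -c "
from h import *
s=r.read_state();print(to_tool((.4784,-.0008,.0592)),'turn',-wrap(.212-yaw()),s['joint_positions'].round(2),R.from_quat(s['eef_rot']).as_matrix()[:,2])"
```

```text
time: 27.05
ee_pos: [0.4638, -0.0499, 0.1602]
eef_rot: [0.997, 0.077, 0.006, -0.032]
ft_force: [1.1, -0.1, -0.5]
width: 0.054
[ 2.02 -3.98 10.41] turn -0.05866968819335616 [-1.2   0.06  1.32  2.02 -0.14  1.11 -1.23] [ 0.0070205   0.064986   -0.99786148]
```

```bash
python3 -m jog '[[0,0,2,0,1],[0,0,2,-0.03,1],[0,0,1,-0.03,1],[0.5,-1,0,0,1],[0.5,-1,0,0,1],[0,0,0,0,1],[0,0,0,0,1],[0,0,0,0,1],[0,0,0,0,1],[0,0,0,0,1]]' 8
python3 -c "
from h import *
s=r.read_state();print(to_tool((.4784,-.0008,.0592)),'turn',-wrap(.212-yaw()),s['joint_positions'].round(3),R.from_quat(s['eef_rot']).as_matrix()[:,2])"
```

```text
time: 28.05
ee_pos: [0.4727, -0.0098, 0.1137]
eef_rot: [0.993, 0.116, 0.01, -0.036]
ft_force: [0.1, 0.4, -0.5]
width: 0.0539
[ 0.6  -0.37  5.51] turn 0.018755403673898385 [-1.103  0.222  1.198  2.056 -0.332  1.023 -1.076] [ 0.01148902  0.07431285 -0.99716879]
```

```bash
python3 -m jog '[[0.5,-0.3,1,0.02,1],[0,0,1.5,0,1],[0,0,1,0,1],[0,0,0,0,1],[0,0,0,0,1],[0,0,0,0,1],[0,0,0,0,1],[0,0,0,0,1],[0,0,0,0,1],[0,0,0,0,1]]' 8
python3 - <<'E'
from h import *
s=r.read_state();print(to_tool((.4784,-.0008,.0592)),'turn',-wrap(.212-yaw()),s['joint_positions'].round(3),R.from_quat(s['eef_rot']).as_matrix()[:,2])
c=r.camera("scene");u,v=map(int,proj(c,(.48,0,.04)));cv2.imwrite("pics/s2.png",cv2.resize(c["pixels"][v-55:v+55,u-75:u+75,::-1],None,fx=5,fy=5,interpolation=cv2.INTER_CUBIC))
E
```

```text
time: 29.05
ee_pos: [0.4787, -0.0041, 0.0804]
eef_rot: [0.994, 0.104, 0.011, -0.037]
ft_force: [0.3, 0.0, -0.9]
width: 0.0542
[-0.03 -0.18  2.14] turn -0.004434081303957171 [-1.019  0.315  1.12   2.072 -0.442  0.967 -1.022] [ 0.01492777  0.07608521 -0.99698957]
```

View pics/s2.png

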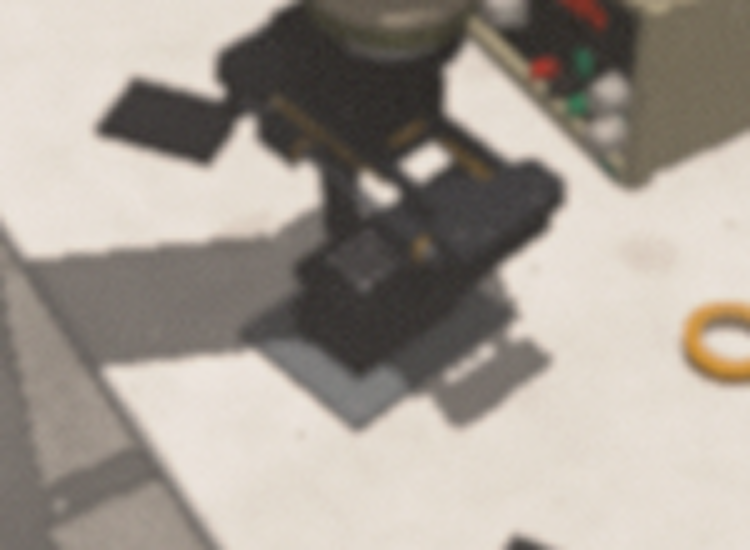

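```bash
python3 -m jog '[[0,-0.18,0.6,0,1],[0,0,0.6,0,1],[0,0,0,0,1],[0,0,0.3,0,1],[0,0,0.25,0,1],[0,0,0.2,0,1],[0,0,0.1,0,1],[0,0,0,0,1],[0,0,0,0,1],[0,0,0,0,1]]' 8
python3 - <<'E'
from h import *
s=r.read_state();print(to_tool((.4784,-.0008,.0592)),'turn',-wrap(.212-yaw()),s['joint_positions'].round(3),R.from_quat(s['eef_rot']).as_matrix()[:,2])
E
```

```text
time: 30.1
ee_pos: [0.4788, -0.0004, 0.0585]
eef_rot: [0.994, 0.104, 0.011, -0.037]
ft_force: [0.0, -0.1, 0.3]
width: 0.0539
[-0.05  0.03 -0.07] turn -0.004371653781016338 [-0.978  0.359  1.073  2.087 -0.496  0.93  -0.986] [ 0.01438464  0.07674154 -0.99694725]
```

```bash
python3 -m jog '[[0,0,0,0,0],[0,0,0,0,0],[0,0,0,0,0],[0,0,0,0,0],[0,0,-1,0,0],[0,0,-2,0,0],[0,0,-2,0,0],[0,0,-2,-0.1,0],[0,0,-1,-0.14,0],[0,0,0,-0.14,0]]'
python3 -m jog '[[0,0,0,-0.14,0],[0,0,0,-0.14,0],[0,0,0,-0.14,0],[0,0,0,-0.14,0],[0,0,0,-0.14,0],[0,0,0,-0.14,0],[0,0,0,-0.14,0],[0,0,0,-0.14,0],[0,0,0,-0.14,0],[0,0,0,-0.14,0]]'
python3 - <<'E'
from h import *
s=r.read_state();print(yaw(),to_tool((.457,.222,.01)),s['joint_positions'].round(3),R.from_quat(s['eef_rot']).as_matrix()[:,2])
c=grab("w7")
print(proj(c,(.457,.222,.01)),proj(c,(.478,0,.05)))
E
```

```text
time: 31.1
ee_pos: [0.4777, -0.0088, 0.1436]
eef_rot: [0.955, 0.293, 0.018, -0.034]
ft_force: [0.4, 0.4, -0.1]
width: 0.087
time: 32.1
ee_pos: [0.479, -0.0121, 0.1506]
eef_rot: [0.519, 0.854, 0.038, -0.011]
ft_force: [-0.7, -0.0, 0.6]
width: 0.0871
2.0516917127487844 [20.9   8.04 15.78] [-0.951  0.087  0.99   2.007 -0.172  1.075  0.597] [ 0.02044727  0.07752086 -0.99678103]
(np.float64(426.2276432487269), np.float64(-92.71195248448547)) (np.float64(313.9760456681381), np.float64(200.64464747752172))
```

```bash
python3 -m jog '[[2.6,1.6,0,-0.05,0],[2.6,1.8,0,-0.05,0],[2.6,1.9,0,-0.05,0],[2.6,2,0,0,0],[2,2,0,0,0],[0,0,0,0,0],[0,0,0,0,0],[0,0,0,0,0],[0,0,0,0,0],[0,0,0,0,0]]'
python3 - <<'E'
from h import *
s=r.read_state();print(yaw(),s['joint_positions'].round(3),R.from_quat(s['eef_rot']).as_matrix()[:,2])
c=look((.457,.222,.01),.01)
c=grab("w8")
E
```

```text
time: 33.15
ee_pos: [0.4911, 0.1427, 0.1676]
eef_rot: [0.461, 0.887, 0.041, -0.007]
ft_force: [-0.4, 0.5, 0.6]
width: 0.0873
2.185058208499586 [-1.122  0.127  0.857  1.93  -0.186  1.089  0.425] [ 0.02528025  0.07816044 -0.99662022]
c [0.4579 0.2194] yaw -0.944 size [0.0796 0.0541] cornergaps [ 1.8  1.5 10.   1.5] cut ok True px (322.23675537109375, 100.04531860351562)
tcp [0.4911 0.1425 0.1676] shift [8.19 1.68 0.52] turn -0.013
```

View pics/w8.png

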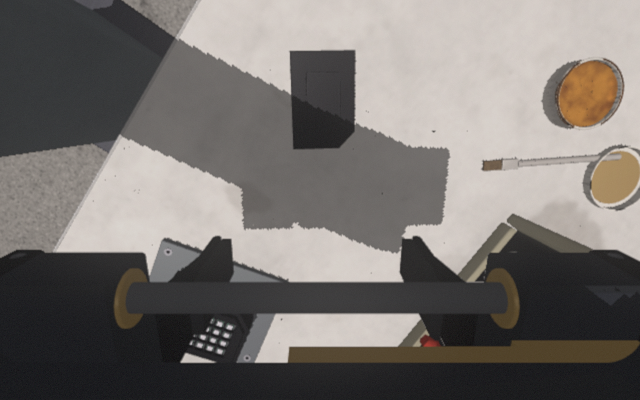

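```bash
python3 -m jog '[[3.6,0.5,1,0,0],[3.5,0.4,2,-0.01,0],[0,0,2.5,0,0],[0,0,2.5,0,0],[0,0,2.5,0,0],[0,0,1.2,0,0],[0,0,0,0,0],[0,0,0,0,0],[0,0,0,0,0],[0,0,0,0,0]]' 8
python3 - <<'E'
from h import *
s=r.read_state();print(to_tool((.4579,.2194,.0265)),to_tool((.4579,.2194,.006)),-wrap(-.944+np.pi-yaw()),s['ee_pos'],R.from_quat(s['eef_rot']).as_matrix()[:,2])
E
```

```text
time: 34.25
ee_pos: [0.4628, 0.2163, 0.0551]
eef_rot: [0.459, 0.888, 0.044, -0.005]
ft_force: [-0.1, 0.6, -0.9]
width: 0.0871
[ 0.4  -0.43  2.86] [ 0.3  -0.57  4.91] -0.008230000557721162 [0.4627932  0.21625752 0.05513202] [ 0.03059726  0.08228377 -0.99613914]
```

```bash
python3 -m jog '[[0.3,-0.5,0,0,0],[0,0,1,0,0],[0,0,1,0,0],[0,0,0.8,0,0],[0,0,0,0,0],[0,0,0,0,1],[0,0,0,0,1],[0,0,0,0,1],[0,0,0,0,1],[0,0,0,0,1]]' 6
python3 - <<'E'
from h import *
s=r.read_state();print(to_tool((.4579,.2194,.006)),yaw(),s['ee_pos'],R.from_quat(s['eef_rot']).as_matrix()[:,2])
E
```

```text
time: 35.25
ee_pos: [0.4559, 0.2172, 0.0253]
eef_rot: [0.459, 0.887, 0.042, -0.007]
ft_force: [1.2, -0.2, -0.4]
width: 0.0551
[-0.03  0.16  1.95] 2.188443095993816 [0.45593988 0.21718192 0.02531295] [ 0.0260288   0.0818004  -0.99630879]
```

```bash
python3 -m jog '[[0,0,-0.7,0,1],[0,0,-0.7,-0.1,1],[0,0,0,-0.13,1],[0,0,0,-0.13,1],[0,0,0,-0.13,1],[0,0,0,-0.13,1],[0,0,0,-0.13,1],[0,0,0,-0.13,1],[0,0,0,-0.13,1],[0,0,0,-0.13,1]]' 8
python3 - <<'E'
from h import *
s=r.read_state();print(yaw(),-wrap(.212+np.pi-yaw()),s['ee_pos'],s['joint_positions'].round(2),R.from_quat(s['eef_rot']).as_matrix()[:,2])
E
```

```text
time: 36.25
ee_pos: [0.4579, 0.2164, 0.0445]
eef_rot: [-0.114, 0.993, 0.039, 0.021]
ft_force: [-0.6, -0.3, -0.4]
width: 0.0537
-2.9154143818486054 0.014178271741187132 [0.45791323 0.21636071 0.04446176] [-0.95  0.27  0.51  2.05 -0.27  0.8   1.52] [ 0.03194125  0.08263115 -0.99606819]
```

```bash
python3 -m jog '[[0,0,0.8,0.014,1],[0,0,0.5,0,1],[0,0,0.3,0,1],[0,0,0.2,0,1],[0,0,0,0,1],[0,0,0,0,0],[0,0,0,0,0],[0,0,0,0,0],[0,0,0,0,0],[0,0,0,0,0]]' 4
python3 -m jog '[[0,0,0,0,1],[0,0,0,0,1],[0,0,0,0,1],[0,0,0,0,1],[0,0,0,0,1],[0,0,0,0,1],[0,0,-2,0,1],[0,0,-3.5,0,1],[0,0,-3.5,0,1],[0,0,-3,0,1]]' 8
python3 - <<'E'
from h import *
s=r.read_state();print(yaw(),s['ee_pos'],s['joint_positions'].round(2),R.from_quat(s['eef_rot']).as_matrix()[:,2])
E
```

```text
time: 37.25
ee_pos: [0.4594, 0.2186, 0.0263]
eef_rot: [-0.101, 0.994, 0.04, 0.021]
ft_force: [0.1, 1.0, 1.0]
width: 0.0838
time: 38.25
ee_pos: [0.4524, 0.2063, 0.145]
eef_rot: [-0.101, 0.994, 0.037, 0.017]
ft_force: [0.2, 0.1, -0.4]
width: 0.0535
-2.940349244707788 [0.45242562 0.20627385 0.14498728] [-1.01  0.09  0.56  1.99 -0.12  1.02  1.38] [ 0.0264847  0.0762019 -0.9967406]
```

```bash
python3 -m jog '[[-1,-3.4,0,0,1],[-1,-3.4,0,0,1],[-1,-3.4,0,0,1],[-1,-3.4,0,0,1],[-1,-3.4,0,0,1],[-1.2,-3.4,0,0,1],[0,0,0,0,1],[0,0,0,0,1],[0,0,0,0,1],[0,0,0,0,1]]' 8
python3 - <<'E'
from h import *
s=r.read_state();print(yaw(),s['ee_pos'],s['joint_positions'].round(2),R.from_quat(s['eef_rot']).as_matrix()[:,2])
c=grab("w9");print(proj(c,(.478,0,.044)))
cv2.imwrite("pics/w9c.png",cv2.resize(c["pixels"][0:260,190:450,::-1],None,fx=2.2,fy=2.2,interpolation=cv2.INTER_CUBIC))
E
```

```text
time: 39.25
ee_pos: [0.5597, 0.0155, 0.1379]
eef_rot: [-0.104, 0.994, 0.039, 0.021]
ft_force: [0.3, -0.5, -0.3]
width: 0.0539
-2.9353727776128102 [0.55970863 0.01547154 0.13793597] [-0.66  0.3   0.71  1.83 -0.31  1.07  1.95] [ 0.03361555  0.08275805 -0.99600256]
(np.float64(308.06571650197685), np.float64(79.89540753539701))
```

View pics/w9c.png

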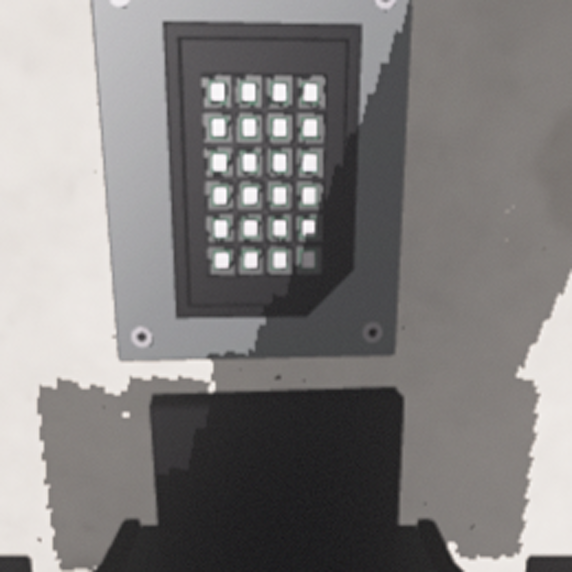

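```bash
python3 - <<'E'
from h import *
c=r.camera("wrist");f=lambda x,y:(190+x/2.2,y/2.2)
p=cast(c,[f(163,23),f(361,26),f(178,317)],.044);print("stack",((p[1]+p[2])/2).round(4),np.linalg.norm(p[1]-p[0]),np.linalg.norm(p[2]-p[0]))
q=cast(c,[f(152,397),f(398,389)],.1217);print(q.round(4),np.linalg.norm(q[1]-q[0]));d=q[1]-q[0];print("cover edge dir",np.arctan2(d[1],d[0])-np.pi/2)
s=r.read_state();X=R.from_quat(s["eef_rot"]).as_matrix();print("front edge in tool",(X.T@(q-s["ee_pos"]).T).T*100)
ctr=s["ee_pos"]+X[:,2]*.02;print("ctr",ctr)
E
```

```text
stack [0.4786 0.0017 0.044 ] 0.0535393577784654 0.07903872989646923
[[ 0.5251 -0.0172  0.1217]
 [ 0.5138  0.0332  0.1217]] 0.051662607773967056
cover edge dir 0.22171830791924596
front edge in tool [[ 4.14052053 -2.59756467  1.23679188]
 [ 4.21841616  2.55417597  1.61593711]]
ctr [0.56044301 0.01728304 0.11810055]
```

```bash
python3 -m jog '[[2.5,0,0,0,1],[2.5,0,0,0,1],[2.5,0,0,0,1],[0,0,1,0,1],[0,0,1,0,1],[0,0,1,0,1],[0,0,0,0,1],[0,0,0,0,1],[0,0,0,0,1],[0,0,0,0,1]]' 8
python3 - <<'E'
from h import *
s=r.read_state();print(to_tool((.4778,-.0007,.0703)),'turn',-wrap(.212+np.pi-yaw()),s['ee_pos'],s['joint_positions'].round(3),R.from_quat(s['eef_rot']).as_matrix()[:,2])
E
```

```text
time: 40.35
ee_pos: [0.4869, 0.0072, 0.1023]
eef_rot: [-0.108, 0.993, 0.04, 0.022]
ft_force: [0.1, -0.1, 0.2]
width: 0.054
[ 1.22 -0.81  3.09] turn 0.0033284767333690013 [0.4868598  0.00721327 0.10229128] [-0.72   0.163  0.723  2.042 -0.235  0.955  1.917] [ 0.03468481  0.08330793 -0.99592005]
```

```bash
python3 -m jog '[[0.6,-0.4,0,0,1],[0.6,-0.4,0,0,1],[0,0,1,0,1],[0,0,0.8,0,1],[0,0,0,0,1],[0,0,0,0,1],[0,0,0,0,1],[0,0,0,0,1],[0,0,0,0,1],[0,0,0,0,1]]' 8
python3 - <<'E'
from h import *
s=r.read_state();print(to_tool((.4778,-.0007,.0703)),'turn',-wrap(.212+np.pi-yaw()),s['ee_pos'])
E
```

```text
time: 41.35
ee_pos: [0.4772, -0.0026, 0.0819]
eef_rot: [-0.108, 0.993, 0.04, 0.022]
ft_force: [-0.2, -0.1, 0.0]
width: 0.054
[-0.04  0.09  1.18] turn 0.0029008937187118278 [ 0.47717299 -0.00260928  0.08194124]
```

```bash
python3 -m jog '[[-0.04,0.09,0.3,0,1],[0,0,0.3,0,1],[0,0,0.2,0,1],[0,0,0.2,0,1],[0,0,0.15,0,1],[0,0,0.1,0,1],[0,0,0,0,1],[0,0,0,0,1],[0,0,0,0,1],[0,0,0,0,1]]' 8
python3 - <<'E'
from h import *
s=r.read_state();print(to_tool((.4778,-.0007,.0703)),'turn',-wrap(.212+np.pi-yaw()),s['ee_pos'])
E
```

```text
time: 42.35
ee_pos: [0.4785, -0.0003, 0.0693]
eef_rot: [-0.108, 0.993, 0.04, 0.023]
ft_force: [-0.9, -0.7, 2.1]
width: 0.0539
[ 0.07 -0.02 -0.1 ] turn 0.00295291577811696 [ 4.78455915e-01 -2.96388409e-04  6.93361393e-02]
```

```bash
python3 -m jog '[[0,0,0,0,0],[0,0,0,0,0],[0,0,0,0,0],[0,0,0,0,0],[0,0,-1.5,0,0],[0,0,-2.5,0,0],[-2,0,-3,0,0],[-3,0,-2,0,0],[-3,0,0,0,0],[0,0,0,0,0]]'
python3 - <<'E'
from h import *
c=grab("w10");a=cv2.resize(c["pixels"][0:230,190:450,::-1],None,fx=1.5,fy=1.5)
d=r.camera("side");u,v=map(int,proj(d,(.478,0,.03)));b=cv2.resize(d["pixels"][v-32:v+32,u-36:u+36,::-1],(388,345),interpolation=cv2.INTER_CUBIC)
cv2.imwrite("pics/fin.png",np.hstack([a,b]))
E
```

```text
time: 43.35
ee_pos: [0.5545, 0.0098, 0.166]
eef_rot: [-0.108, 0.993, 0.04, 0.022]
ft_force: [0.4, -0.2, -1.4]
width: 0.087
```

View pics/fin.png

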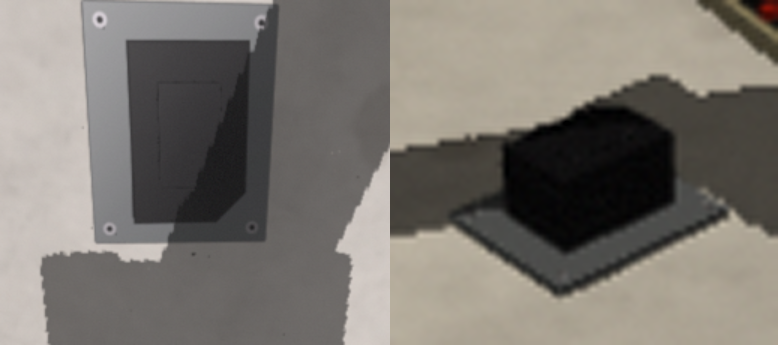

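```bash
python3 - <<'E'
from h import *
c=r.camera("wrist");f=lambda x,y:(190+x/1.5,y/1.5)
for z in(.054,.058):
  p=cast(c,[f(127,41),f(250,41),f(133,223)],z);print(z,((p[1]+p[2])/2).round(4),np.linalg.norm(p[1]-p[0]),np.linalg.norm(p[2]-p[0]),np.arctan2(*(p[2]-p[0])[1::-1]))
E
python3 -c "
from h import *
print(r.read_state()['time']);r.close_job()"
```

```text
0.054 [ 4.762e-01 -2.000e-04  5.400e-02] 0.053383352666639496 0.07884218966453059 0.21235647752234993
0.058 [ 0.4761 -0.0005  0.058 ] 0.05251946827524897 0.07756631369136781 0.21235647752234993
43.5
the job is handed in; nothing more can be done
```

The stack is made up on the nest in the order asked: two-part tray, six-part tray, many-part tray, cover, each set down gently and released. I handed it in at 43.5 s; the hand-in reports no verdict.

**Last checks:**
- **Cover:** The picture after the last release shows it square on the stack with its cut corner over the nest's. With its top taken at the home height (z = 54 mm) the outline measures 53.4 x 78.8 mm against 54 x 80. That fits better than 4 mm higher, where it would be perched on the block. Its yaw is 0.212 rad, the same as the nest's.
- **Centring:** The cover's centre measured about 2.5 mm from the nest's, inside the 7 mm limit. Part of that is reading error.
- **Trays:** In the look after each placing, every tray lay square with its cut corner matched. The six-part and many-part outlines measured right for their home heights; the two-part tray I judged by eye only.
- **Contact:** The fingers were open and clear of everything at hand-in.

**What did not go as planned:**
- **Tool tilt:** The tool gradually tilted to about 0.09 rad, which the moves cannot correct. Because of this I set the cover down once on the table, turned to the nest's angle, and gripped it again. I did not measure the final level of each tray directly.
- **Readings that disagreed:** The stack's y position read 0.4 mm in one view and 1.7 mm in another. The TCP also stood up to 1 mm lower than computed at each set-down.
- **Things to leave alone:** I steered clear of the empty tray, the reel and the tape, but did not measure their positions again at the end.

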